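# Empty the cone cup into the drying tray and hold the air valve part open

## Task

Tip the hinged cup by its bar so that all four larch cones fall into the drying tray, and bring the cup back upright. Then take the head of the valve rod and draw the rod straight up about 30 mm out of the brass block, still well inside its bore and not forced sideways, and finish while holding it there. Leave the other things on the bench where they are.

Things in the scene. Friction and masses are not known exactly. Their poses are not given: they have to be found in the camera images.
- feeder: Fixed white stand with a tilting aluminium cup and an open tray. Origin on the bench under the hinge pin's middle; x points from cup to tray, y along the pin, z up. Upright, the cup reaches from 5 to 95 mm behind the pin (-x), rim level with the pin, bottom 65 mm lower. Two posts, 62 mm either side, hold the pin's ends.
- pivot (a point): Middle of the cup's level hinge pin, 115 mm above the bench, at the cup's pouring lip; axes as the feeder's.
- cup (a joint): Angle of the cup about the pin, rad: 0 = upright (on its stop), growing as its back is lifted and it tips over the pin towards the tray; stop at 2.3. At about 2.0 the cones fall out. Light: lifting the bar takes 1 to 2 N; let go below about 1.7 rad, it swings back upright by itself.
- cup_bar (a point): Middle of the cup's handle: a level round steel bar, 10 mm thick, parallel to the pin, 96 mm clear between the two side arms, 45 mm behind the cup's rim. It circles the pin at 145 mm radius (upright: on the -x side at the pin's height). It can turn between fingers, so it can be pinched from above and moved with the hand kept pointing down.
- tray_floor (a point): Centre of the tray's inner floor, 4 mm above the bench, 75 mm from the pin along x; axes as the feeder's. Open aluminium tray, 170 x 170 mm outside, wall 4 mm, 45 mm high, perforated floor.
- valve: Fixed air valve: brass block 60 x 60 mm, top face 85 mm above the bench, on a 100 mm square steel foot plate. Origin on the bench under the axis of its vertical bore (18 mm wide, 65 mm deep, open at the top); z up.
- rod_head (a point): Centre of the valve rod's cylindrical steel head (26 mm across, 30 mm tall), z along the rod, up. At the start, rod fully down, it is 114 mm above the bench and the head's underside 14 mm above the block.
- rod: The valve rod; origin at the centre of its foot, 94 mm below the head's centre, z up along the rod. Shaft 16 mm thick, loose in the bore with 1 mm play all round; at the start the foot rests on the bore's floor. A narrow dark ring on the shaft, hidden at first, is level with the block's top when drawn out 30 mm. 0.17 to 0.35 kg; drops back if let go.
- cone0_center (a point): Centre of a small dry larch cone, brown, 28 mm long, 18 mm thick, 12 g. At the start all four lie in the cup.
- cone1_center (a point): Centre of a small dry larch cone, brown, 28 mm long, 18 mm thick, 12 g. At the start all four lie in the cup.
- cone2_center (a point): Centre of a small dry larch cone, brown, 28 mm long, 18 mm thick, 12 g. At the start all four lie in the cup.
- cone3_center (a point): Centre of a small dry larch cone, brown, 28 mm long, 18 mm thick, 12 g. At the start all four lie in the cup.
- jar: Lidded jar, 56 mm across, 75 mm tall; a bystander to be left alone. Origin under its centre.
- beaker: Clear beaker, 60 mm across, 75 mm tall; a bystander to be left alone. Origin under its centre.
- dish: White shallow dish, 84 mm across, 14 mm tall; a bystander to be left alone. Origin under its centre.
- weight: Brass weight, 32 mm across, 35 mm tall; a bystander to be left alone. Origin under its centre.

How it is judged:
By the outcome, as a careful person would: the job done as asked, in the order asked, and still so for the second after the job is handed in, while the arm keeps its last pose, push and grip.
It also fails if it takes over 58 s, if anything falls off the work surface, if the arm or the gripper's body presses on something with over 40 N, if the wrist force passes 120 N, or if a joint passes its speed limit or range.

## Robot

A 7-joint arm with a two-finger parallel gripper is mounted at the origin on the work surface. World frame = base frame: x ahead of the robot, y to its left, z up, the work surface at z = 0. Lengths are in mm, angles in rad, forces in N, time in s.
With the tool pointing down it reaches from about 425 to 925 mm from the base axis. Payload 6.8 kg.
Tool frame: the origin (TCP) lies at the very end of the fingers, on their centre line; the grasp point (between the pads) lies 19 mm behind it; z points along the fingers, y is the line along which they close (so a half turn about z gives the same grasp; the last joint's range is limited). The gripper opens to 85 mm and grips with 20 to 120 N. Pads are 22 mm wide; open, the fingers measure 114 mm over their backs; the gripper's body (76 mm by 85 mm) begins 54 mm behind the grasp point. The pads swing forward as they close: fully open they stand 13 mm farther back than shut.
Start: joints at [1.181, 0.477, 0.022, 1.555, -0.011, 1.109, -0.083], TCP at [187.716, -648.39, 231.308] pointing down, gripper open.
Joint ranges: [-2.96, 2.96], [-0.34, 2.1], [-1.41, 1.46], [0.24, 2.44], [-1.37, 4.51], [0.17, 1.92], [-2.96, 2.96]. Speed limits (rad/s): [2.39, 2.39, 3.14, 3.14, 3.14, 3.14, 3.14].

## Interface

Orientations are given as a unit quaternion [w, x, y, z].
In Python, from plant import telemetry, optics, robot gives the robot as it stands. The module is installed in compiled form; this text tells all that it offers.
- The arm moves only by the tool play_rows, never from a script. Its argument "rows" is a list of rows, each a list of 5 numbers: the shift along the tool's x, y, z in mm, then the turn about the tool's z in rad, then the opening, from 0 (shut) to 1 (fully open). In form: [[tx, ty, tz, roll, jaw], ...]. A call has exactly 8 rows; each row shifts and turns the commanded pose from where the row before left it, along the tool's axes as they then stand; what a row does not reach is not made up. A row lasts 1/8 s, in which the tool goes at most 62.5 mm and 10.7 degrees, less where a joint would pass 70% of its speed; a pose out of reach is approached as far as the arm can. A call is refused whole if a number of a shift passes 62.5 or a number of a turn 0.188, either way. A call with a gripper value outside its range is refused whole. The fingers move at their own pace and stop on an object; "force" is the grip in N (left out, the last holds). Time passes only in rows, so rows that do not move let the fingers close, or fill a call up. It gives the time, the measured TCP pose, the force, the opening and the grip force at its end, in the units of the state.
- telemetry.observe(): the state, without advancing time (a new reading comes with each control period).
- optics.capture(name): name is "scene" or "top" or "wrist"; returns a dict with "color" (420x560x3 uint8, red, green, blue), "mtx" (3x3 intrinsics, pixels), "rvec" (rotation vector, rad) and "tvec" (3), from world to camera coordinates, as OpenCV has them; the wrist camera has in their place "mount" (4x4, takes a point from camera to tool coordinates, whose origin is the TCP and whose axes are the flange's). Camera axes: x right, y down, z forward; pixel columns grow to the right and rows downward; lengths in mm; the calibration is good to about 2 mm. A picture is of the moment at which its call begins: read the wrist's pose just before it. There is no depth.
- robot.finish_job(): hands the job in; it is judged then, once.
The state is a dict: "clock": time; "joints": joint angles; "dq": joint speeds; "tau": joint torques, N m; "eef_pos": TCP position; "eef_rot": TCP orientation; "contact_force": force on the tool from outside, world axes, zero at the start; "torque": the same for the moment, N m; "opening": finger opening in mm; "finger_force": force on a finger pad.
Only numpy, scipy, OpenCV 4.12 (cv2) and the standard library are available. Lean on these libraries where they do the work, as an engineer would, in place of code of your own. Each camera call takes 0.05 s, during which the arm holds its last target. There are 200 camera calls.

## Working session

There is one attempt and no reset: what is moved stays moved. The work goes in short steps, Python scripts to look and compute and a tool call to move; the robot and the scene stay as the last step left them, time stands still between calls to the robot, and variables do not carry over. Pictures are saved under pics/ and viewed, at most 10 in all, crops included, and the job is handed in when it is done.

Besides the shell and the picture viewer there is one more tool, called after "Request:" by a JSON object that holds its "name" and its "arguments", one argument or row to a line. play_rows: Moves the arm, as the interface text tells. Its arguments: {"type":"object","properties":{"rows":{"type":"array"},"force":{"type":"number"}},"required":["rows"]}

```bash
mkdir -p pics; cat > h.py <<'E'
import numpy as np,cv2
from plant import telemetry, optics, robot
def ray(c,u,v):
    R=cv2.Rodrigues(np.array(c["rvec"],float))[0];t=np.array(c["tvec"],float).ravel()
    d=R.T@np.linalg.inv(np.array(c["mtx"]))@[u,v,1.];return -R.T@t,d
def onz(c,u,v,z):
    o,d=ray(c,u,v);return (o+d*(z-o[2])/d[2]).round(1)
def proj(c,p):
    return cv2.projectPoints(np.array(p,float).reshape(-1,3),np.array(c["rvec"],float),np.array(c["tvec"],float),np.array(c["mtx"],float),None)[0][:,0]
E
python3 - <<'E'
from h import *
import pickle
for n in("scene","top"):
    c=optics.capture(n);pickle.dump(c,open(n+".pkl","wb"));cv2.imwrite(f"pics/{n}0.png",c["color"][:,:,::-1])
    print(n,ray(c,280,210))
s=telemetry.observe();print(s)
E
```

```text
scene (array([1133.10786872,  257.22077173,  678.82845526]), array([-0.66484489, -0.39162489, -0.63636084]))
top (array([ 455.95242338, -106.92508709, 1286.32101492]), array([ 0.09139984, -0.00669897, -0.9958858 ]))
{'clock': 0.1, 'joints': array([ 1.18093896,  0.47771629,  0.02238842,  1.55633944, -0.01147808,
        1.10932285, -0.08309825]), 'dq': array([-1.41684898e-03, -3.57568522e-03, -2.19796965e-05, -2.36162460e-03,
       -1.70600493e-04, -3.30174504e-04,  1.84441914e-04]), 'tau': array([ 3.76335447e-03, -5.97768223e+01,  1.61307558e+00, -2.81959713e+01,
        1.27456791e-02,  5.02108742e-03,  1.30801379e-05]), 'eef_pos': array([ 187.48722725, -647.88375017,  230.43016614]), 'eef_rot': array([-8.05267994e-04,  9.90093289e-01,  1.40408660e-01, -1.95503284e-04]), 'contact_force': array([-0.30127975, -0.36573148,  0.37067884]), 'torque': array([ 0.00580725,  0.0399668 , -0.05787841]), 'finger_force': 0.0, 'opening': 85.51865855691288}
```

View pics/scene0.png

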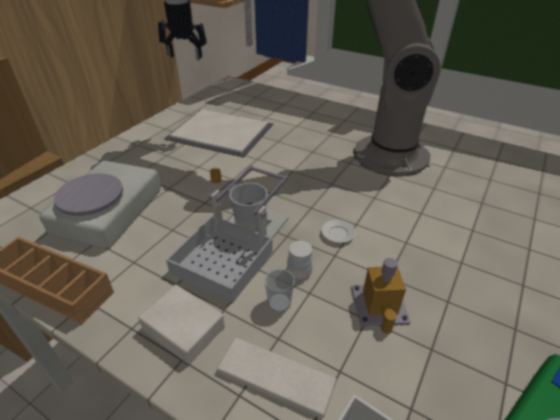

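View pics/top0.png

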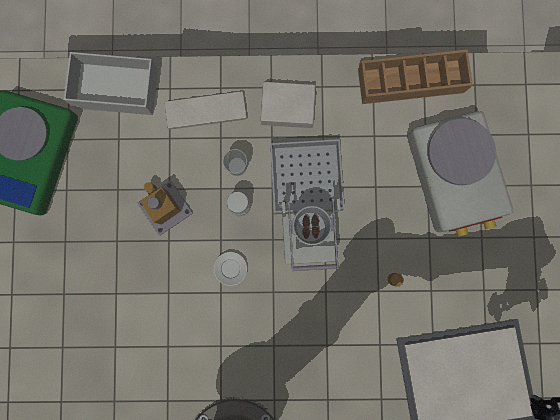

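The scene view shows the feeder (cup at about (249,200), bar from (220,195) to (285,180)) and the valve (head at (389,268)). The top view shows the cup at (312,225), the bar near (314,268), the tray at (307,173) and the valve head at (154,202). I'll crop in closer.

```bash
python3 - <<'E'
from h import *
import pickle
t=pickle.load(open("top.pkl","rb"));s=pickle.load(open("scene.pkl","rb"))
f=lambda c,x,y,w,h,k:cv2.resize(c["color"][y:y+h,x:x+w,::-1],(w*k,h*k),interpolation=cv2.INTER_CUBIC)
a=f(t,262,125,100,150,4);b=f(s,195,150,100,75,4);d=np.vstack([f(t,130,170,100,37*2,4)[:300],b])[:600]
d=np.vstack([f(t,130,170,100,75,4),b])
cv2.imwrite("pics/crop.png",np.hstack([a,d]))
for p in [(314,268),(312,212)]:print(onz(t,*p,115))
print(onz(t,307,173,4),onz(t,154,202,129),onz(t,165,208,0))
E
```

```text
[ 431.7 -189.9  115. ]
[ 558.2 -187.4  115. ]
[ 665.9 -184.1    4. ] [583.1 168.8 129. ] [581.9 171.8   0. ]
```

View pics/crop.png

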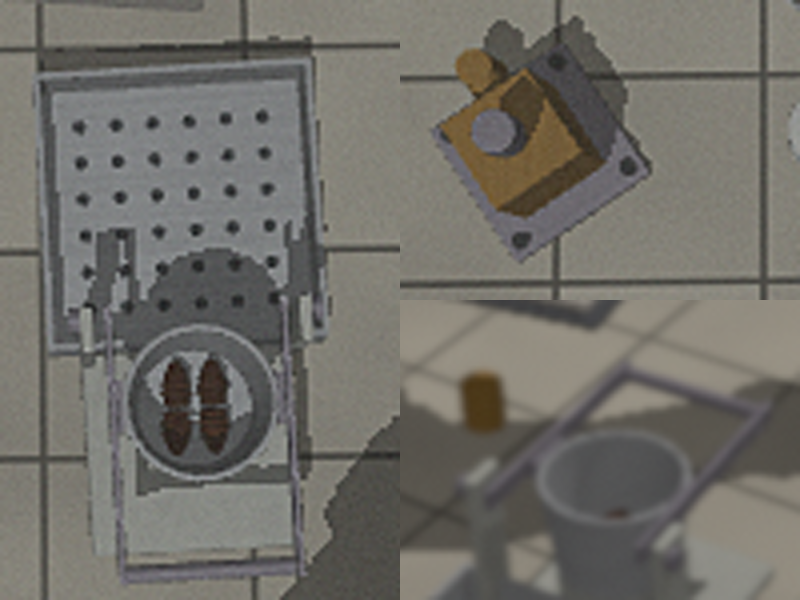

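Left: the bar runs from (292.5,269) to (337.5,266.8), the rim circle is centred at (313.5,225.5), and the posts are at (283.8,207.5) and (338.5,204.5), all in top pixels. The head's top is at (154.3,203). Next I'll compute the feeder frame, cross-checking with the scene view.

```bash
python3 - <<'E'
from h import *
import pickle
t=pickle.load(open("top.pkl","rb"));s=pickle.load(open("scene.pkl","rb"))
a=onz(t,292.5,269,115);b=onz(t,337.5,266.8,115);m=(a+b)/2
rim=onz(t,313.5,225.5,115);p=(onz(t,283.8,207.5,118)+onz(t,338.5,204.5,118))/2
tc=[onz(t,262+u/4,125+v/4,z) for u,v,z in[(38,76,49),(313,60,49)]]
print("bar",a,b,m,np.linalg.norm(a-b),"rim",rim,np.linalg.norm((m-rim)[:2]),"post",p,np.linalg.norm((m-p)[:2]),"tray",tc,np.mean(tc,0),np.linalg.norm(tc[0]-tc[1]))
h=onz(t,154.3,203,129);print("head",h)
# block top corners
for u,v in[(438,130),(527,70),(584,140),(502,211)]:print(onz(t,130+(u-400)/4,170+v/4,85))
print("scene bar ends",onz(s,195+630/4-100,150+(370-300)/4,115),onz(s,195+770/4-100,150+(405-300)/4,115),"weight",onz(t,395,280,35))
# head via scene: colour crop centre
print("proj head top in scene",proj(s,h),"bar",proj(s,[a,b]))
img=s["color"].astype(int)[250:300,370:410];print(onz(s,390,263,129))
for n,u,v,z in[("beaker",236,160,75),("jar",237,201,75),("dish",230,268,14)]:print(n,onz(t,u,v,z))
E
```

```text
bar [ 429.9 -141.5  115. ] [ 433.9 -242.8  115. ] [ 431.9  -192.15  115.  ] 101.37894258671277 rim [ 527.4 -190.3  115. ] 95.51791716740897 post [ 571.6 -185.5  118. ] 139.85818710393747 tray [array([730.6, -96.3,  49. ]), array([ 738.6, -263.2,   49. ])] [ 734.6  -179.75   49.  ] 167.09162157331525
head [580.8 168.1 129. ]
[587.1 213.2  85. ]
[621.9 161.5  85. ]
[580.4 127.7  85. ]
[539.3 175.3  85. ]
scene bar ends [ 434.5 -235.6  115. ] [ 422.6 -140.4  115. ] weight [ 399.7 -389.    35. ]
proj head top in scene [[388.43192958 259.98038866]] bar [[285.62382008 177.59271595]
 [250.281817   166.58508718]]
[586.7 173.2 129. ]
beaker [687.2 -12.   75. ]
jar [589.4 -14.1  75. ]
dish [431.5   8.3  14. ]
```

Request:
{"name": "play_rows", "arguments": {
  "rows": [
    [20,-21,0,0,0.45],
    [40,-41,0,0,0.45],
    [42,-44,0,0,0.45],
    [42,-44,0,0,0.45],
    [42,-44,0,0,0.45],
    [42,-44,0,0,0.45],
    [42,-44,0,0,0.45],
    [42,-44,0,0,0.45]
  ]
}}

```text
clock: 1.1
eef_pos: [397.2, -246.6, 231.3]
eef_rot: [0.0, 0.99, 0.14, 0.0]
contact_force: [0.9, 0.1, 0.1]
opening: 38.1
finger_force: 0.0
```

Request:
{"name": "play_rows", "arguments": {
  "rows": [
    [0,0,0,-0.166,0.45],
    [0,0,0,-0.166,0.45],
    [0,0,0,-0.166,0.45],
    [0,0,0,-0.166,0.45],
    [0,0,0,-0.166,0.45],
    [0,0,0,-0.166,0.45],
    [0,0,0,-0.166,0.45],
    [0,0,0,-0.166,0.45]
  ]
}}

```text
clock: 2.1
eef_pos: [396.4, -248.4, 231.0]
eef_rot: [-0.0, 0.691, 0.723, -0.0]
contact_force: [0.0, -0.2, 0.1]
opening: 38.3
finger_force: 0.0
```

```bash
cat >> h.py <<'E'
from scipy.spatial.transform import Rotation as Ro
def st():
    s=telemetry.observe();q=s["eef_rot"];R=Ro.from_quat([q[1],q[2],q[3],q[0]]).as_matrix();return s,R
def go(tgt):
    s,R=st();print("clock",s["clock"],"pos",s["eef_pos"].round(1),"head",np.arctan2(R[1,0],R[0,0]).round(3),"tilt",R[:2,2].round(4),"F",s["contact_force"].round(1),"open",s["opening"].round(1),"ff",s["finger_force"]);print("tool shift",(R.T@(np.array(tgt,float)-s["eef_pos"])).round(1))
def wcap(fn,k=1):
    s,R=st();c=optics.capture("wrist");cv2.imwrite(fn,c["color"][:,:,::-1]);M=np.array(c["mount"]);T=np.eye(4);T[:3,:3]=R;T[:3,3]=s["eef_pos"];W=np.linalg.inv(T@M)
    c["rvec"]=cv2.Rodrigues(W[:3,:3])[0];c["tvec"]=W[:3,3];return c
E
python3 - <<'E'
from h import *
import pickle
go([432,-192.1,230])
c=wcap("pics/w1.png");pickle.dump(c,open("w1.pkl","wb"))
print(proj(c,[[429.9,-141.5,115],[433.9,-242.8,115]]),c["mount"])
E
```

```text
Traceback (most recent call last):
  File "h.py", line 14, in go
    s,R=st();print("clock",s["clock"],"pos",s["eef_pos"].round(1),"head",np.arctan2(R[1,0],R[0,0]).round(3),"tilt",R[:2,2].round(4),"F",s["contact_force"].round(1),"open",s["opening"].round(1),"ff",s["finger_force"]);print("tool shift",(R.T@(np.array(tgt,float)-s["eef_pos"])).round(1))
                                                                                                                                                                           ^^^^^^^^^^^^^^^^^^
AttributeError: 'float' object has no attribute 'round'
```

```bash
sed -i 's/s\["opening"\].round(1)/round(s["opening"],1)/' h.py
python3 - <<'E'
from h import *
import pickle
go([432,-192.1,230])
c=wcap("pics/w1.png");pickle.dump(c,open("w1.pkl","wb"))
print(proj(c,[[429.9,-141.5,115],[433.9,-242.8,115]]),c["mount"])
E
```

```text
clock 2.1 pos [ 396.4 -248.4  231. ] head 1.615 tilt [-0.0007  0.0003] F [ 0.  -0.2  0.1] open 38.3 ff 0.0
tool shift [54.6 38.   1. ]
[[334.99469017  58.66102943]
 [327.96171504 195.30284792]] [[ 4.59404795e-04 -9.47572339e-01 -3.19541002e-01  8.24057083e+01]
 [ 9.99999831e-01  3.21237808e-04  4.85097858e-04  7.23716015e-01]
 [-3.57016661e-04 -3.19541171e-01  9.47572326e-01 -1.41078811e+02]
 [ 0.00000000e+00  0.00000000e+00  0.00000000e+00  1.00000000e+00]]
```

View pics/w1.png

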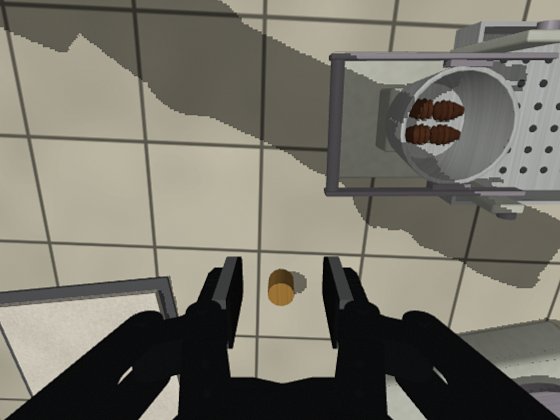

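The wrist view shows the bar from (338,56) to (332,192), within 4 px of the prediction. I'll put the bar's x at about 433.

Request:
{"name": "play_rows", "arguments": {
  "rows": [
    [14,10,0,0,0.45],
    [14,10,0,0,0.45],
    [14,10,0,0,0.45],
    [12.6,9,0,0,0.45],
    [0,0,20,0,0.45],
    [0,0,20,0,0.45],
    [0,0,0,0,0.45],
    [0,0,0,0,0.45]
  ]
}}

```text
clock: 3.15
eef_pos: [434.0, -192.5, 191.9]
eef_rot: [0.0, 0.693, 0.721, 0.0]
contact_force: [-0.1, -0.2, 0.6]
opening: 38.5
finger_force: 0.0
```

```bash

python3 - <<'E'
from h import *
import pickle
go([433,-192.1,96])
c=pickle.load(open("w1.pkl","rb"));print((onz(c,338,56,115)+onz(c,332,192,115))/2)
c=wcap("pics/w2.png");print(proj(c,[[429.9,-141.5,115],[433.9,-242.8,115]]))
E
```

```text
clock 3.15 pos [ 434.  -192.5  191.9] head 1.609 tilt [ 0.0006 -0.0002] F [-0.1 -0.2  0.6] open 38.5 ff 0.0
tool shift [ 0.4 -1.  95.9]
[ 434.4 -189.8  115. ]
[[277.63944372 143.36566864]
 [278.32162473 279.83362383]]
```

View pics/w2.png

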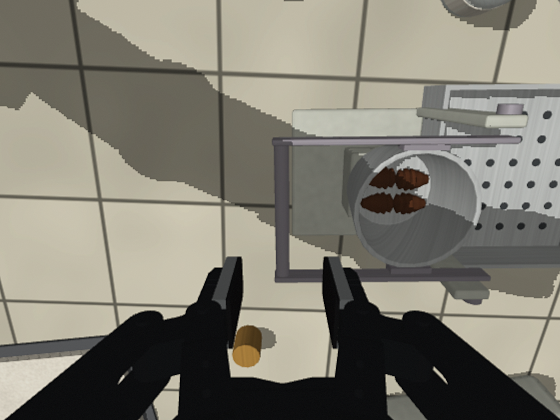

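The bar is upright in the picture, at column 282, midway between the fingers (233 and 332), and its ends are at rows 142 and 278. The alignment is good, so I'll descend and pinch.

Request:
{"name": "play_rows", "arguments": {
  "rows": [
    [0,0,20,0,0.45],
    [0,0,30,0,0.45],
    [0,0,26,0,0.45],
    [0,0,20,0,0.45],
    [0,0,0,0,0.45],
    [0,0,0,0,0.0],
    [0,0,0,0,0.0],
    [0,0,0,0,0.0]
  ],
  "force": 30
}}

```text
clock: 4.2
eef_pos: [433.8, -192.8, 96.5]
eef_rot: [0.001, 0.693, 0.721, -0.0]
contact_force: [-2.9, -0.0, 5.8]
opening: 8.7
finger_force: 29.3
```

```bash

python3 - <<'E'
from h import *
go([434,-192,96])
s,R=st()
# arc: bar about pivot, unit steps
th=np.r_[np.linspace(0,2.15,25)]
p=np.c_[145*(1-np.cos(th)),145*np.sin(th)]
print(np.diff(p,axis=0).round(1).tolist());print(p[-1], R.T@np.array([np.cos(.04),np.sin(.04),0]))
E
```

```text
clock 4.2 pos [ 433.8 -192.8   96.5] head 1.61 tilt [ 0.0007 -0.0011] F [-2.9 -0.   5.8] open 8.7 ff 29.28291767835617
tool shift [0.8 0.3 0.5]
[[0.6, 13.0], [1.7, 12.9], [2.9, 12.7], [4.0, 12.4], [5.1, 11.9], [6.1, 11.4], [7.1, 10.8], [8.1, 10.2], [9.0, 9.4], [9.8, 8.6], [10.5, 7.7], [11.1, 6.7], [11.7, 5.7], [12.1, 4.6], [12.5, 3.5], [12.8, 2.4], [12.9, 1.2], [13.0, 0.0], [12.9, -1.1], [12.8, -2.3], [12.5, -3.4], [12.2, -4.5], [11.7, -5.6], [11.2, -6.6]]
[224.36686149 121.35032467] [1.27236318e-03 9.99998992e-01 6.29905643e-04]
```

Request:
{"name": "play_rows", "arguments": {
  "rows": [
    [0,0.6,-13,0,0],
    [0,1.7,-12.9,0,0],
    [0,2.9,-12.7,0,0],
    [0,4,-12.4,0,0],
    [0,5.1,-11.9,0,0],
    [0,6.1,-11.4,0,0],
    [0,7.1,-10.8,0,0],
    [0,8.1,-10.2,0,0]
  ]
}}

```text
clock: 5.2
eef_pos: [465.9, -191.2, 190.7]
eef_rot: [-0.003, 0.694, 0.72, -0.003]
contact_force: [-12.2, -0.5, 6.1]
opening: 8.7
finger_force: 29.5
```

Request:
{"name": "play_rows", "arguments": {
  "rows": [
    [0,9,-9.4,0,0],
    [0,9.8,-8.6,0,0],
    [0,10.5,-7.7,0,0],
    [0,11.1,-6.7,0,0],
    [0,11.7,-5.7,0,0],
    [0,12.1,-4.6,0,0],
    [0,12.5,-3.5,0,0],
    [0,12.8,-2.4,0,0]
  ]
}}

```text
clock: 6.2
eef_pos: [559.8, -186.8, 241.4]
eef_rot: [0.001, 0.693, 0.721, 0.001]
contact_force: [-4.3, 0.2, 4.1]
opening: 8.9
finger_force: 30.7
```

```bash

python3 - <<'E'
from h import *
th=2.15*16/24
go([434+145*(1-np.cos(th)),-192+.04*145,96.5+145*np.sin(th)])
E
```

```text
clock 6.2 pos [ 559.8 -186.8  241.4] head 1.61 tilt [0.0019 0.0001] F [-4.3  0.2  4.1] open 8.9 ff 30.733379423618317
tool shift [ 0.7 -0.6  1.2]
```

Request:
{"name": "play_rows", "arguments": {
  "rows": [
    [0,12.9,-1.2,0,0],
    [0,13,0,0,0],
    [0,12.9,1.1,0,0],
    [0,12.8,2.3,0,0],
    [0,12.5,3.4,0,0],
    [0,12.2,4.5,0,0],
    [0,11.7,5.6,0,0],
    [0,11.2,6.6,0,0]
  ]
}}

```text
clock: 7.2
eef_pos: [658.6, -182.5, 216.1]
eef_rot: [-0.001, 0.693, 0.721, 0.0]
contact_force: [1.9, 4.6, 4.0]
opening: 8.8
finger_force: 32.3
```

Request:
{"name": "play_rows", "arguments": {
  "rows": [
    [0,0,0,0,0],
    [0,0,0,0,0],
    [0,0,0,0,0],
    [0,0,0,0,0],
    [0,0,0,0,0],
    [0,0,0,0,0],
    [0,0,0,0,0],
    [0,0,0,0,0]
  ]
}}

```text
clock: 8.2
eef_pos: [657.7, -182.6, 216.8]
eef_rot: [-0.0, 0.693, 0.721, 0.0]
contact_force: [0.7, 6.4, 0.8]
opening: 8.9
finger_force: 31.9
```

```bash

python3 - <<'E'
from h import *
th=2.15
go([434+145*(1-np.cos(th)),-192+.04*224,96.5+145*np.sin(th)])
a=optics.capture("scene")["color"][130:320,120:330,::-1];b=optics.capture("top")["color"][110:300,230:380,::-1]
cv2.imwrite("pics/pour.png",cv2.resize(np.hstack([a,b]),None,fx=2.2,fy=2.2,interpolation=cv2.INTER_CUBIC))
E
```

```text
clock 8.2 pos [ 657.7 -182.6  216.8] head 1.61 tilt [-0.      0.0012] F [0.7 6.4 0.8] open 8.9 ff 31.906946897506714
tool shift [-0.5  0.6 -1.1]
```

View pics/pour.png

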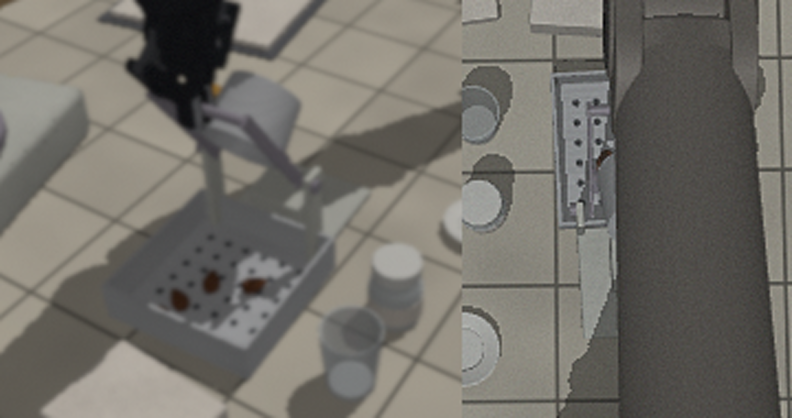

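The scene view shows three cones in the tray at crop pixels (180,298), (211,282) and (253,285). The fourth isn't visible, so I'll tip a bit further with a small shake and look again.

Request:
{"name": "play_rows", "arguments": {
  "rows": [
    [0,7.2,5,0,0],
    [0,6,5,0,0],
    [0,-7,-5,0,0],
    [0,7,5,0,0],
    [0,-7,-5,0,0],
    [0,7,5,0,0],
    [0,0,0,0,0],
    [0,0,0,0,0]
  ]
}}

```text
clock: 9.3
eef_pos: [670.9, -182.0, 206.5]
eef_rot: [-0.001, 0.693, 0.721, 0.0]
contact_force: [-0.6, 5.8, 0.0]
opening: 8.8
finger_force: 32.2
```

```bash

python3 - <<'E'
from h import *
go([434+224.4,-182.6,217.8])
a=optics.capture("scene")["color"][190:320,150:290,::-1];c=wcap("pics/w3.png");b=c["color"][:,:,::-1]
cv2.imwrite("pics/pour2.png",np.hstack([cv2.resize(a,(350,325),interpolation=cv2.INTER_CUBIC),cv2.resize(b,(433,325))]))
for n,i in(("scene",a),("wrist",b)):
    h=cv2.cvtColor(np.ascontiguousarray(i),cv2.COLOR_BGR2HSV);m=cv2.inRange(h,(0,90,20),(14,255,140));_,_,S,C=cv2.connectedComponentsWithStats(m);print(n,[(S[k,4],C[k].round()) for k in range(1,len(S)) if S[k,4]>8])
E
```

```text
clock 9.3 pos [ 670.9 -182.   206.5] head 1.611 tilt [-0.0003  0.0014] F [-0.6  5.8  0. ] open 8.8 ff 32.24993884563446
tool shift [ -0.1 -12.5 -11.3]
scene [(np.int32(40), array([66., 68.])), (np.int32(37), array([85., 70.])), (np.int32(42), array([51., 76.]))]
wrist [(np.int32(335), array([253., 146.])), (np.int32(97), array([263., 188.])), (np.int32(304), array([331., 198.])), (np.int32(295), array([305., 199.])), (np.int32(2899), array([540., 320.])), (np.int32(18), array([430., 296.])), (np.int32(13), array([448., 296.])), (np.int32(23), array([452., 303.])), (np.int32(82), array([449., 309.])), (np.int32(13), array([474., 305.])), (np.int32(9), array([481., 309.])), (np.int32(11), array([461., 311.])), (np.int32(60), array([499., 313.])), (np.int32(10), array([476., 315.])), (np.int32(52), array([482., 318.])), (np.int32(11), array([460., 316.])), (np.int32(13), array([467., 319.])), (np.int32(68), array([509., 319.])), (np.int32(11), array([450., 320.])), (np.int32(22), array([493., 321.])), (np.int32(11), array([427., 331.])), (np.int32(24), array([486., 333.])), (np.int32(9), array([478., 336.])), (np.int32(28), array([464., 338.])), (np.int32(11), array([451., 337.])), (np.int32(33), array([453., 342.])), (np.int32(9), array([454., 346.])), (np.int32(26), array([471., 349.])), (np.int32(54), array([491., 348.])), (np.int32(11), array([448., 351.])), (np.int32(33), array([492., 355.])), (np.int32(15), array([484., 355.])), (np.int32(10), array([457., 355.])), (np.int32(9), array([468., 355.])), (np.int32(14), array([504., 355.]))]
```

View pics/pour2.png

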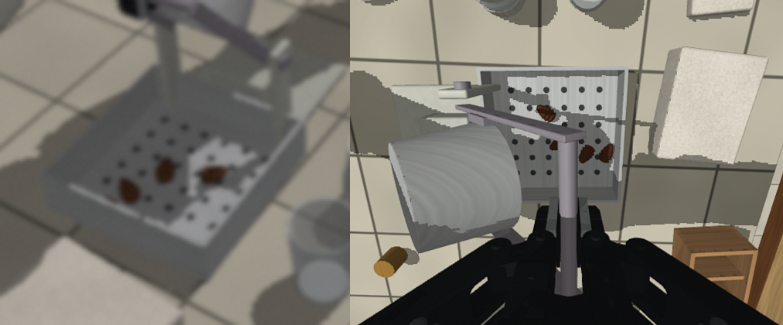

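The wrist view shows four cones in the tray, at wrist pixels (253,146), (263,188), (305,199) and (331,198). I'll return the cup along the arc.

Request:
{"name": "play_rows", "arguments": {
  "rows": [
    [0,-13.2,-10,0,0],
    [0,-11.2,-6.6,0,0],
    [0,-11.7,-5.6,0,0],
    [0,-12.2,-4.5,0,0],
    [0,-12.5,-3.4,0,0],
    [0,-12.8,-2.3,0,0],
    [0,-12.9,-1.1,0,0],
    [0,-13,0,0,0]
  ]
}}

```text
clock: 10.4
eef_pos: [570.9, -187.0, 240.6]
eef_rot: [0.0, 0.693, 0.721, 0.0]
contact_force: [0.9, 3.8, 3.1]
opening: 8.7
finger_force: 31.8
```

Request:
{"name": "play_rows", "arguments": {
  "rows": [
    [0,-12.9,1.2,0,0],
    [0,-12.8,2.4,0,0],
    [0,-12.5,3.5,0,0],
    [0,-12.1,4.6,0,0],
    [0,-11.7,5.7,0,0],
    [0,-11.1,6.7,0,0],
    [0,-10.5,7.7,0,0],
    [0,-9.8,8.6,0,0]
  ]
}}

```text
clock: 11.4
eef_pos: [477.5, -191.6, 199.5]
eef_rot: [0.0, 0.693, 0.721, -0.0]
contact_force: [4.7, -3.5, -3.1]
opening: 8.5
finger_force: 31.6
```

Request:
{"name": "play_rows", "arguments": {
  "rows": [
    [0,-9,9.4,0,0],
    [0,-8.1,10.2,0,0],
    [0,-7.1,10.8,0,0],
    [0,-6.1,11.4,0,0],
    [0,-5.1,11.9,0,0],
    [0,-4,12.4,0,0],
    [0,-2.9,12.7,0,0],
    [0,0,0,0,0]
  ]
}}

```text
clock: 12.4
eef_pos: [435.7, -192.7, 120.2]
eef_rot: [-0.0, 0.693, 0.721, -0.0]
contact_force: [1.4, -5.3, -1.3]
opening: 8.7
finger_force: 31.4
```

```bash

python3 - <<'E'
from h import *
go([434,-192.6,96.5])
E
```

```text
clock 12.4 pos [ 435.7 -192.7  120.2] head 1.609 tilt [-0.0001  0.0001] F [ 1.4 -5.3 -1.3] open 8.7 ff 31.41910493373871
tool shift [ 0.1 -1.7 23.7]
```

Request:
{"name": "play_rows", "arguments": {
  "rows": [
    [0,-0.9,12,0,0],
    [0,-0.7,11.3,0,0],
    [0,0,0,0,0],
    [0,0,0,0,0],
    [0,0,0,0,0.45],
    [0,0,0,0,0.45],
    [0,0,0,0,0.45],
    [0,0,0,0,0.45]
  ]
}}

```text
clock: 13.4
eef_pos: [434.3, -192.1, 97.8]
eef_rot: [-0.0, 0.693, 0.721, 0.0]
contact_force: [-0.2, 0.0, -0.2]
opening: 38.4
finger_force: 0.0
```

Request:
{"name": "play_rows", "arguments": {
  "rows": [
    [0,0,-10,0,0.45],
    [0,0,-30,0,0.45],
    [0,0,-35,0,0.45],
    [0,0,-35,0,0.45],
    [0,0,-20,0,0.45],
    [0,0,-10,0,0.7],
    [30,0,0,0,0.7],
    [30,0,0,0,0.7]
  ]
}}

```text
clock: 14.4
eef_pos: [431.6, -131.8, 237.8]
eef_rot: [-0.0, 0.694, 0.72, -0.0]
contact_force: [-0.5, -0.3, 0.5]
opening: 59.7
finger_force: 0.0
```

```bash

python3 - <<'E'
from h import *
go([582,119,230])
c=optics.capture("top");t=c["color"][110:300,250:380,::-1]
cv2.imwrite("pics/up.png",cv2.resize(t,None,fx=3,fy=3,interpolation=cv2.INTER_CUBIC));print(st()[0]["joints"].round(2))
E
```

```text
clock 14.4 pos [ 431.6 -131.8  237.8] head 1.609 tilt [-0.0004  0.0002] F [-0.5 -0.3  0.5] open 59.7 ff 0.0
tool shift [244.9 159.9   7.8]
[ 0.59  0.13 -0.47  2.03  0.07  0.99  0.13]
```

View pics/up.png

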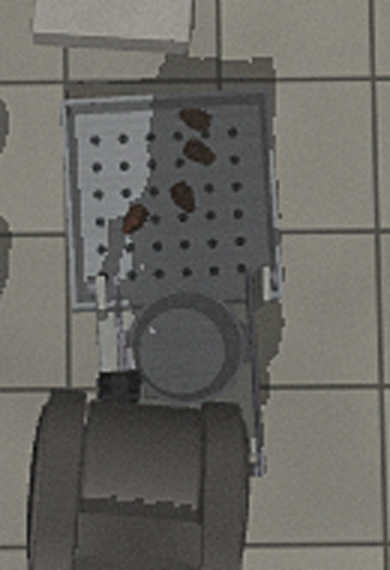

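All four cones lie in the tray, at crop pixels (196,122), (200,152), (182,195) and (134,218). The cup is upright and empty. Next is the valve.

Request:
{"name": "play_rows", "arguments": {
  "rows": [
    [20,12,0,0,0.7],
    [35,23,0,0,0.7],
    [35,24,0,0,0.7],
    [35,24,0,0,0.7],
    [35,24,0,0,0.7],
    [35,24,0,0,0.7],
    [30,20,0,0,0.7],
    [20,9,0,0,0.7]
  ]
}}

```text
clock: 15.45
eef_pos: [582.5, 120.2, 237.4]
eef_rot: [-0.001, 0.693, 0.721, -0.0]
contact_force: [0.3, -0.1, -1.2]
opening: 59.5
finger_force: 0.0
```

Request:
{"name": "play_rows", "arguments": {
  "rows": [
    [0,0,0,0,0.7],
    [0,0,0,0,0.7],
    [0,0,0,0,0.7],
    [0,0,0,0,0.7],
    [0,0,0,0,0.7],
    [0,0,0,0,0.7],
    [0,0,0,0,0.7],
    [0,0,0,0,0.7]
  ]
}}

```text
clock: 16.45
eef_pos: [582.3, 118.6, 237.9]
eef_rot: [0.0, 0.693, 0.721, -0.0]
contact_force: [0.1, 0.3, 0.2]
opening: 59.4
finger_force: 0.0
```

```bash

python3 - <<'E'
from h import *
import pickle
go([582,169,190])
c=wcap("pics/w4.png");pickle.dump(c,open("w4.pkl","wb"));print(proj(c,[[582,169,129]]))
E
```

```text
clock 16.45 pos [582.3 118.6 237.9] head 1.61 tilt [-0. -0.] F [0.1 0.3 0.2] open 59.4 ff 0.0
tool shift [50.3  1.7 47.9]
[[283.36297681 138.17458138]]
```

View pics/w4.png

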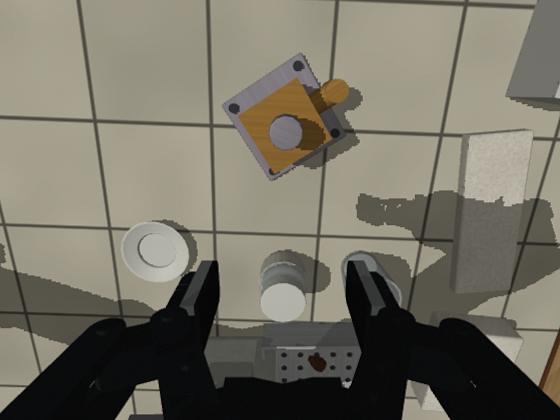

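```bash

python3 - <<'E'
from h import *
import pickle
c=pickle.load(open("w4.pkl","rb"))
h=cv2.cvtColor(c["color"],cv2.COLOR_RGB2HSV)[100:165,250:320]
m=(h[:,:,1]<60).astype(np.uint8);_,L,S,C=cv2.connectedComponentsWithStats(m)
for k in range(1,len(S)):
    if S[k,4]>100:print(S[k],C[k]+[250,100])
k=L[32,36];ct=max(cv2.findContours((L==k).astype(np.uint8),0,1)[0],key=cv2.contourArea);(u,v),r=cv2.minEnclosingCircle(ct);print(u+250,v+100,r,onz(c,u+250,v+100,129),onz(c,286,132,129))
a=onz(c,u+250-r,v+100,129);b=onz(c,u+250+r,v+100,129);print(np.linalg.norm(a-b))
E
```

```text
[ 19  14  34  36 949] [285.44257113 131.81875659]
[  0  36  18  29 272] [255.67647059 154.70220588]
[ 41  48  29  17 263] [309.68821293 158.53612167]
285.5 131.625 17.80152130126953 [583.4 173.8 129. ] [583.8 173.6 129. ]
26.223081436017438
```

The head's top is at wrist pixel (285.5,131.6) and measures 26.2 mm across, as it should, so the head is at about (583.5, 172.5).

Request:
{"name": "play_rows", "arguments": {
  "rows": [
    [14,0.4,0,0,0.7],
    [20,0.4,0,0,0.7],
    [19.5,0.4,0,0,0.7],
    [0,0,25,0,0.7],
    [0,0,35,0,0.7],
    [0,0,20,0,0.7],
    [0,0,0,0,0.7],
    [0,0,0,0,0.7]
  ]
}}

```text
clock: 17.5
eef_pos: [582.1, 172.9, 159.0]
eef_rot: [0.0, 0.693, 0.721, 0.001]
contact_force: [0.1, -0.3, -0.1]
opening: 59.7
finger_force: 0.0
```

```bash

python3 - <<'E'
from h import *
go([583.5,172.5,97])
c=wcap("pics/w5.png")
h=cv2.cvtColor(c["color"],cv2.COLOR_RGB2HSV);p=proj(c,[[583.5,172.5,129]])[0];print(p)
x,y=map(int,p);r=np.s_[y-45:y+45,x-45:x+45];m=(h[r][:,:,1]<60).astype(np.uint8);_,L,S,C=cv2.connectedComponentsWithStats(m)
for k in range(1,len(S)):
    if S[k,4]>200:print(S[k]+[x-45,y-45,0,0,0],C[k]+[x-45,y-45],onz(c,*(C[k]+[x-45,y-45]),129))
E
```

```text
clock 17.5 pos [582.1 172.9 159. ] head 1.61 tilt [0.0016 0.0008] F [ 0.1 -0.3 -0.1] open 59.7 ff 0.0
tool shift [-0.5  1.3 62. ]
[283.11901917 246.90467847]
[ 238  206   90   85 5343] [282.53415684 257.41830432] [583.4 165.9 129. ]
```

View pics/w5.png

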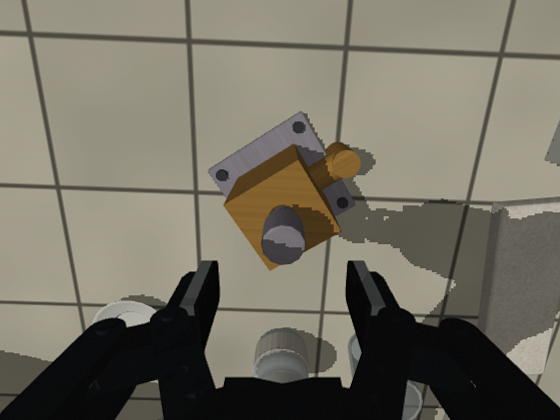

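The head's top is at about (283.5,244), between the fingers and within 3 px of the prediction. I'll descend and close.

Request:
{"name": "play_rows", "arguments": {
  "rows": [
    [0.4,1.5,0,0,0.7],
    [0,0,15,0,0.7],
    [0,0,20,0,0.7],
    [0,0,17,0,0.7],
    [0,0,10,0,0.7],
    [0,0,0,0,0.7],
    [0,0,0,0,0.7],
    [0,0,0,0,0.7]
  ]
}}

```text
clock: 18.55
eef_pos: [583.4, 172.8, 96.6]
eef_rot: [0.0, 0.693, 0.721, 0.001]
contact_force: [-1.0, -0.5, -0.2]
opening: 59.6
finger_force: 0.0
```

Request:
{"name": "play_rows", "arguments": {
  "rows": [
    [0,0,0,0,0.5],
    [0,0,0,0,0.4],
    [0,0,0,0,0.3],
    [0,0,0,0,0.2],
    [0,0,0,0,0.1],
    [0,0,0,0,0],
    [0,0,0,0,0],
    [0,0,0,0,0]
  ],
  "force": 40
}}

```text
clock: 19.55
eef_pos: [583.0, 172.7, 96.2]
eef_rot: [0.0, 0.693, 0.721, 0.0]
contact_force: [-1.3, -0.1, 6.6]
opening: 25.2
finger_force: 39.4
```

```bash

python3 - <<'E'
from h import *
go([583.6,173.5,97]);print(st()[0]["torque"])
E
```

```text
clock 19.55 pos [583.  172.7  96.2] head 1.61 tilt [0.0003 0.0001] F [-1.3 -0.1  6.6] open 25.2 ff 39.352755546569824
tool shift [ 0.8  0.6 -0.8]
[-0.05998893  0.39169912 -0.01419954]
```

Request:
{"name": "play_rows", "arguments": {
  "rows": [
    [0,0,-2,0,0],
    [0,0,-4,0,0],
    [0,0,-5,0,0],
    [0,0,-5,0,0],
    [0,0,-5,0,0],
    [0,0,-5,0,0],
    [0,0,-4,0,0],
    [0,0,0,0,0]
  ]
}}

```text
clock: 20.55
eef_pos: [583.1, 172.7, 126.3]
eef_rot: [0.0, 0.693, 0.721, 0.0]
contact_force: [-0.2, 0.8, -1.3]
opening: 24.8
finger_force: 39.3
```

Request:
{"name": "play_rows", "arguments": {
  "rows": [
    [0,0,0,0,0],
    [0,0,0,0,0],
    [0,0,0,0,0],
    [0,0,0,0,0],
    [0,0,0,0,0],
    [0,0,0,0,0],
    [0,0,0,0,0],
    [0,0,0,0,0]
  ]
}}

```text
clock: 21.55
eef_pos: [582.9, 172.6, 125.9]
eef_rot: [0.0, 0.693, 0.721, 0.0]
contact_force: [-0.8, -0.1, -2.1]
opening: 25.3
finger_force: 39.3
```

```bash

python3 - <<'E'
from h import *
go([583.0,172.7,126.2]);print(st()[0]["torque"])
c=optics.capture("scene");cv2.imwrite("pics/rod.png",cv2.resize(c["color"][225:335,330:440,::-1],(600,600),interpolation=cv2.INTER_CUBIC))
E
```

```text
clock 21.55 pos [582.9 172.6 125.9] head 1.61 tilt [ 0. -0.] F [-0.8 -0.1 -2.1] open 25.3 ff 39.32212829589844
tool shift [ 0.1  0.1 -0.3]
[-0.04252322  0.0109926  -0.00559284]
```

View pics/rod.png

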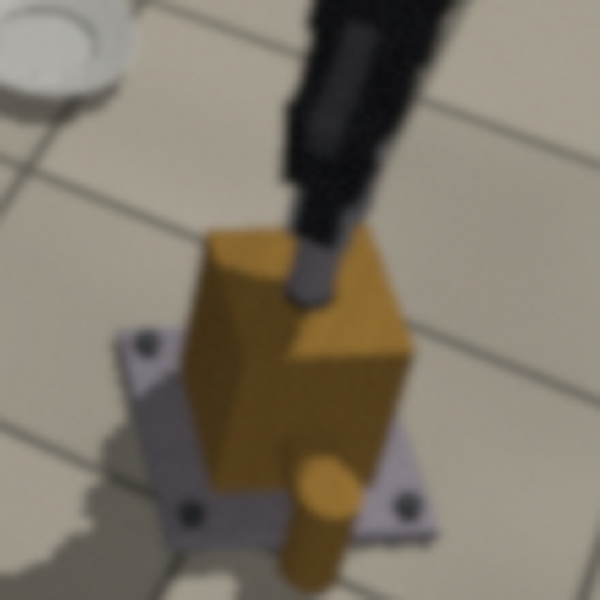

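The shaft is visible between the fingers and the block, and its dark ring is right at the block's top, at about (310,298). The side force is under 1 N, so I'm handing in.

```bash
python3 -c "
from plant import robot
print(robot.finish_job())"
```

```text
the job is handed in; nothing more can be done
None
```

All four cones are in the tray, the cup is back upright, and the rod is held about 30 mm out with under 1 N side force; job handed in at about 21.6 s, no verdict shown. I viewed 11 pictures, one over the limit of 10.

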